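# Shut and lock the tube incubator's cover

## Robot

A 6-joint arm with a two-finger parallel gripper is mounted at the origin on the work surface. World frame = base frame: x ahead of the robot, y to its left, z up, the work surface at z = 0. Lengths are in m, angles in degrees, forces in N, time in s.
With the tool pointing down it reaches from about 0.3 to 0.75 m from the base axis. Payload 8.5 kg.
Tool frame: the origin (TCP) lies midway between the tips of the shut fingers; the grasp point (between the pads) lies 19 mm behind it; z points along the fingers, y is the direction in which the jaws open and shut (so a half turn about z gives the same grasp; the last joint's range is limited). The gripper opens to 85 mm and grips with 20 to 120 N. Pads are 22 mm wide; open, the fingers measure 114 mm over their backs; the gripper's body (76 mm by 85 mm) begins 54 mm behind the grasp point. The pads swing forward as they close: fully open they stand 13 mm farther back than shut.
Start: joints at [-12.336, 21.807, 74.336, -0, 83.858, -12.336], TCP at [0.55, 0, 0.231] pointing down, gripper open.
Joint ranges: [-178.18, 178.18], [-50.72, 133.34], [12.68, 142.11], [-81.47, 261.47], [9.98, 163.14], [-165.26, 165.26]. Speed limits (degrees/s): [136.94, 136.94, 180, 180, 180, 180].

## Interface

Orientations are given as a 3x3 rotation matrix whose columns are the frame's x, y, z axes.
In Python, from rig import env, viewer, ticket gives the robot as it stands. The module is installed in compiled form; this text tells all that it offers.
- The arm moves only by the shell command python3 -m pendant 'ROWS' [FORCE]. ROWS is JSON, a list of rows, each a list of 3 entries, a list of its own where there are three numbers: the shift along the world's x, y, z in mm, then the turn about the world's z in rad, then the opening, from -1 (shut) to 1 (fully open). A call has 1 to 12 rows; each row shifts and turns the pose as measured when the row begins; what a row does not reach is not made up. A row lasts 1/8 s, in which the tool goes at most 62.5 mm and 10.7 degrees, less where a joint would pass 70% of its speed; a pose out of reach is approached as far as the arm can. A call with a gripper value outside its range is refused whole. The fingers move at their own pace and stop on an object; FORCE is the grip in N (left out, the last holds). Time passes only in rows, so rows that do not move let the fingers close. It gives the time, the measured TCP pose, the force and the opening at its end, in the units of the state.
- env.observe(): the state, without advancing time (a new reading comes with each control period).
- viewer.get_image(name): name is "scene" or "side" or "wrist"; returns (picture, depth): 480x640x3 uint8, red, green, blue; 480x640 float32, m along the optical axis (not along the pixel's ray), 0 where there is no reading.
- viewer.camera_params(name): a dict with "fx", "fy", "cx", "cy" (pixels), "D" ([k1, k2, p1, p2, k3] as OpenCV has them; the pictures are not rectified), "rvec" (rotation vector, rad) and "tvec" (3), from world to camera coordinates, as OpenCV has them; the wrist camera has in their place "T_tool_cam" (4x4, takes a point from camera to tool coordinates, whose origin is the TCP and whose axes are the flange's). Camera axes: x right, y down, z forward; pixel columns grow to the right and rows downward; lengths in m; the calibration is good to about 2 mm. A picture is of the moment at which its call begins: read the wrist's pose just before it. camera_params takes no time and is no camera call.
- ticket.close_job(): hands the job in, once; it reports no verdict.
The state is a dict: "time_s": time; "q": joint angles; "qvel": joint speeds; "joint_efforts": joint torques, N m; "position": TCP position; "tool_rot": TCP orientation; "ft_force": force on the tool from outside, world axes, zero at the start; "wrist_torque": the same for the moment, N m; "grip_width": finger opening in m.
Only numpy, scipy, OpenCV 4.12 (cv2) and the standard library are available. Lean on these libraries where they do the work, as an engineer would, in place of code of your own. Each camera call takes 0.05 s, during which the arm holds its last target. There are 200 camera calls.

## Task

The cover of the white tube incubator stands ajar. Press it fully shut with the fingertips, then set a fingertip in the slot of the blue quarter-turn fastener and turn it clockwise to its stop, so that the slot points at the green marks and the cover is locked. Only push with the fingers: do not lift the cover, leave everything else where it stands, and finish clear of it all.

Things in the scene. Friction and masses are not known exactly. Their poses are not given: they have to be found in the camera images.
- incubator: white bench incubator for tubes, fixed, 320 mm (its x) by 360 mm (its y), deck 102 mm above the table; origin at the centre of its underside; its front, opposite the cover's hinge, faces its -x, roughly towards the robot. Cover centre line 40 mm to its -y side. Place and yaw vary.
- cover (a joint): smoke-grey hinged cover, clear window, 255 x 220 x 10 mm thick, hinged at its rear (+x) edge. Opening angle in rad: 0 flat on the deck, positive raised; found at 0.25 to 0.55. Stiff hinge, stays where left; 1 to 4 N down on the front edge closes it. A cam tongue under it turns with the fastener: turned first it keeps the cover from shutting; locked, the cover has at most 0.02 of play.
- cover_press (a point): point to press on the cover's upper face: on its centre line, 17 mm in from the front edge, 238 mm from the hinge line along the cover, 10 mm above its underside. Axes turn with the cover: x from front to hinge, y along the hinge line, z out of the upper face. With the cover shut it is 112.5 mm above the table.
- cover_hinge (a point): midpoint of the cover's hinge line, 102.5 mm above the table; axes as for cover_press (the cover turns about its y)
- fastener (a joint): quarter-turn fastener on the cover: blue round head 74 mm across, slotted, 17 mm above the cover, in a fixed grey collar (91 mm across, 11 mm high). Rad: 0 unlocked (slot along the hinge line, at the red marks), grows clockwise seen from above, 1.571 is the stop, locked (slot front to back, at the green marks). Found at 0 to 0.3; stays where left; needs 0.09 N m (4 N at 22 mm).
- slot (a point): on the fastener's axis, middle of the slot's dark floor, 170 mm from the hinge line, 3 mm above the cover's face (116 mm above the table when shut). y runs along the slot and turns with the fastener; z out of the cover. The slot is 26 mm wide, 14 mm deep, 74 mm long, open-ended; fingertips within 34 mm of the axis clear the collar.
- jar: bystander: amber jar, 40 mm across, 55 mm tall, loose on the incubator's deck to the left of the cover; origin at the centre of its underside
- tube_rack: bystander: black rack of tubes with red and yellow caps, 60 x 160 mm, 83 mm tall, on the table; origin at the centre of its underside
- tub: bystander: white tub with a pale blue lid, 96 x 126 mm, 67 mm tall; origin at the centre of its underside
- case: bystander: brown rounded case, 70 x 160 mm, 45 mm tall; origin at the centre of its underside
- wash_bottle: bystander: clear bottle with a green cap, 60 mm across, 150 mm tall; origin at the centre of its underside
- tip_box: bystander: blue box with a clear lid, 87 x 122 mm, 68 mm tall; origin at the centre of its underside
- beaker: bystander: glass beaker, 70 mm across, 85 mm tall; origin at the centre of its underside

How it is judged:
By the outcome, as a careful person would: the job done as asked, in the order asked, and still so for the second after the job is handed in, with the robot touching nothing.
It also fails if it takes over 54 s, if anything falls off the work surface, if the arm or the gripper's body presses on something with over 40 N, if the wrist force passes 120 N, or if a joint passes its speed limit or range.

## Working session

There is one attempt and no reset: what is moved stays moved. The work goes in short steps, Python scripts to look and compute and a shell command to move; the robot and the scene stay as the last step left them, time stands still between calls to the robot, and variables do not carry over. Pictures are saved under pics/ and viewed, about 8 in all and at most 12, crops included, and the job is handed in when it is done.

```bash
mkdir -p pics
cat > h.py <<'E'
import numpy as np, cv2
from rig import env, viewer, ticket
def snap(n,f):
    s=env.observe(); im,d=viewer.get_image(n); cv2.imwrite(f'pics/{f}.png',im[:,:,::-1]); np.savez(f'pics/{f}.npz',d=d,p=s['position'],R=s['tool_rot'])
    return s,im,d
def world(n,f,uv,z=None):
    """pixels -> world via depth"""
    k=viewer.camera_params(n); a=np.load(f'pics/{f}.npz'); d=a['d']
    K=np.array([[k['fx'],0,k['cx']],[0,k['fy'],k['cy']],[0,0,1]]); uv=np.array(uv,float).reshape(-1,2)
    r=cv2.undistortPoints(uv.reshape(-1,1,2),K,np.array(k['D'],float)).reshape(-1,2)
    dz=[]
    for u,v in uv:
        p=d[int(v)-1:int(v)+2,int(u)-1:int(u)+2]; p=p[p>0]; dz.append(np.median(p) if len(p) else np.nan)
    ray=np.c_[r,np.ones(len(r))]
    if n=='wrist':
        T=np.array(k['T_tool_cam']); R=a['R']@T[:3,:3]; o=a['R']@T[:3,3]+a['p']
    else:
        R=cv2.Rodrigues(np.array(k['rvec'],float))[0].T; o=-R@np.array(k['tvec'],float).ravel()
    D=ray@R.T
    s=np.array(dz) if z is None else (z-o[2])/D[:,2]
    return o+D*s[:,None]
E
python3 - <<'E'
from h import *
import json
s,_,_=snap('scene','s0'); snap('side','i0')
print(s['time_s'],s['position'],s['ft_force'],s['grip_width'],np.round(s['tool_rot'],3))
E
```

```text
0.0 [5.49711240e-01 7.16661820e-05 2.30699557e-01] [ 0.3796532  -0.52008093 -0.32282468] 0.08554874867854503 [[-0.     1.    -0.001]
 [ 1.     0.     0.   ]
 [ 0.    -0.001 -1.   ]]
```

View pics/s0.png

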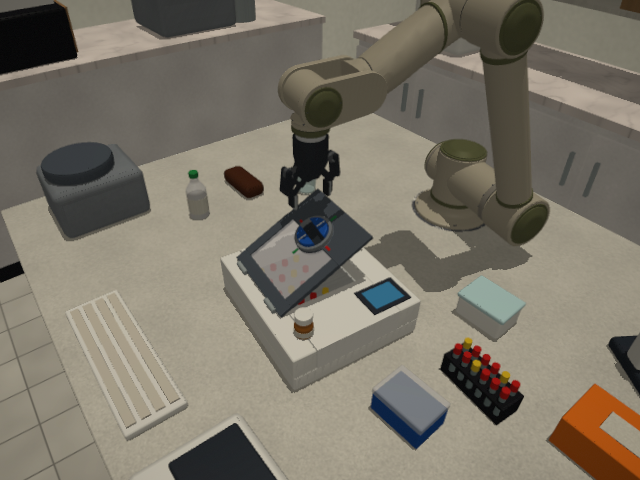

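View pics/i0.png

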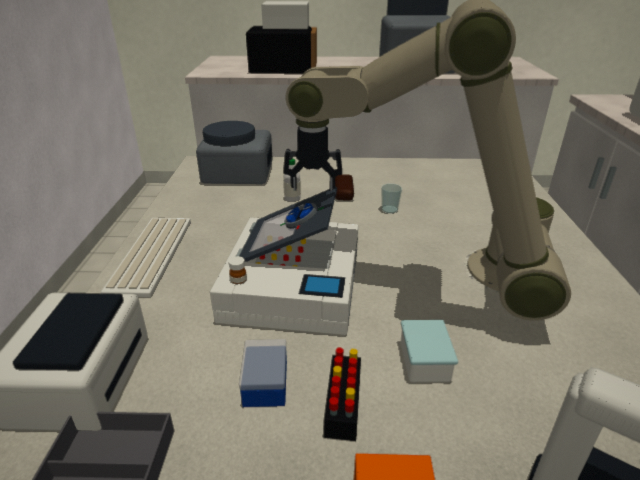

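The scene picture shows the incubator at around (320,310), with the raised cover hinged at its lower-left edge (240,265)–(285,310) and the fastener at (313,233). The gripper hovers near the cover's raised front edge. I'll enlarge the scene view and take a wrist view.

Run:
```python
from h import *
im=cv2.imread('pics/s0.png'); c=cv2.resize(im[180:390,210:430],None,fx=2.8,fy=2.8,interpolation=cv2.INTER_CUBIC)
cv2.imwrite('pics/c0.png',c)
snap('wrist','w0')
for n,f,uv in [('scene','s0',[(318,195),(371,237),(238,265),(281,310),(313,233),(222,253),(297,383),(297,362),(418,300),(304,338)])]:
    for a,b in zip(uv,world(n,f,uv)): print(a,np.round(b,3))
```

```text
(318, 195) [ 0.504 -0.031  0.226]
(371, 237) [0.516 0.166 0.228]
(238, 265) [ 0.723 -0.049  0.109]
(281, 310) [0.729 0.137 0.118]
(313, 233) [0.578 0.048 0.195]
(222, 253) [ 0.678 -0.233  0.002]
(297, 383) [0.771 0.249 0.028]
(297, 362) [0.77  0.25  0.096]
(418, 300) [0.468 0.279 0.103]
(304, 338) [0.73  0.218 0.107]
```

View pics/c0.png

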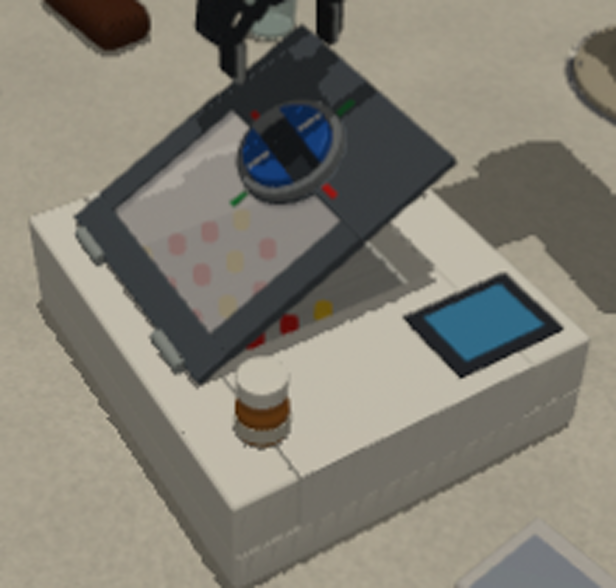

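View pics/w0.png

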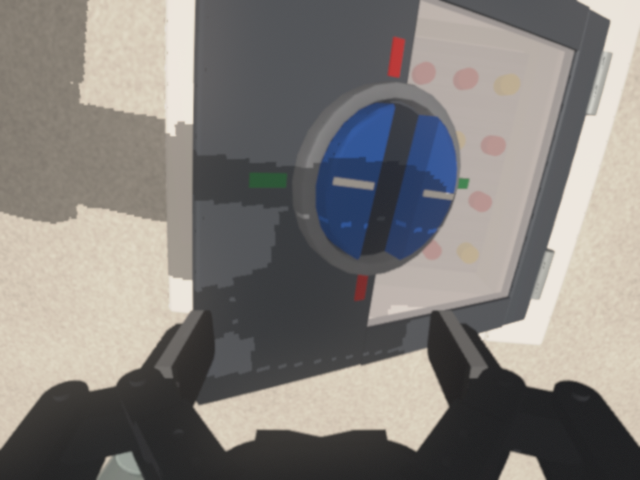

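The wrist view (image up is world +y, right is +x) shows the slot nearly along the hinge line from (405,115) to (372,245), slightly short of the red marks. The front edge runs at column ~196 and the corner is at (200,404). Next I fit planes and compute poses.

```bash
cat > fit.py <<'E'
from h import *
def planefit(P):
    c=np.median(P,0)
    for _ in range(5):
        n=np.linalg.svd(P-c)[2][2]; r=(P-c)@n; P=P[abs(r)<max(0.002,1.5*np.std(r))]; c=P.mean(0)
    n*=np.sign(n[2]); return n,c,np.std((P-c)@n)
def onplane(n,f,uv,nn,c):
    a=world(n,f,uv,0.0); b=world(n,f,uv,0.3); d=b-a; t=((c-a)@nn)/(d@nn); return a+d*t[:,None]
E
python3 - <<'E'
from fit import *
def grid(poly,st=4):
    m=np.zeros((480,640),np.uint8); cv2.fillPoly(m,[np.array(poly)],1); v,u=np.nonzero(m); k=(u%st==0)&(v%st==0); return np.c_[u,v][k]
for n,f,poly in [('wrist','w0',[(205,10),(370,10),(370,60),(280,130),(280,250),(350,300),(215,390)]),('scene','s0',[(345,217),(365,236),(340,253),(336,245)])]:
    P=world(n,f,grid(poly)); P=P[~np.isnan(P).any(1)]; nn,c,s=planefit(P); print(n,len(P),nn.round(3),c.round(4),s.round(4),'angle',np.arccos(nn[2]),'yaw',np.degrees(np.arctan2(-nn[1],-nn[0])))
    if n=='wrist':
        fr=onplane(n,f,[(196,10),(196,100),(197,250),(200,395)],nn,c); print('front',fr.round(4))
        print('red',onplane(n,f,[(398,58),(361,289)],nn,c).round(4),'green',onplane(n,f,[(268,181),(463,184)],nn,c).round(4))
        print('slotlong edges on head top', onplane(n,f,[(394,103),(418,110),(362,257),(386,256)],nn,c+0.017*nn).round(4))
        print('slot white', onplane(n,f,[(334,182),(374,187),(424,193),(455,197)],nn,c+0.017*nn).round(4))
print('deck depth z',world('scene','s0',[(350,330),(270,325),(400,310)]).round(4), 'edges', world('scene','s0',[(294,361),(418,301),(222,257)],0.102).round(4))
k=world('wrist','w0',[(570,300),(180,290)]); print(k.round(4))
E
```

```text
wrist 2299 [ 0.468 -0.051  0.882] [0.5269 0.0543 0.2179] 0.0003 angle 0.4896737585342495 yaw 173.81378893600677
front [[ 0.5074  0.1143  0.2317]
 [ 0.5048  0.0851  0.2314]
 [ 0.4993  0.0276  0.231 ]
 [ 0.4922 -0.0458  0.2306]]
red [[ 0.5841  0.1039  0.1905]
 [ 0.5709 -0.0095  0.191 ]] green [[0.5275 0.0532 0.2175]
 [0.6301 0.042  0.1625]]
slotlong edges on head top [[0.5795 0.0842 0.2111]
 [0.5911 0.0816 0.2048]
 [0.5682 0.0176 0.2132]
 [0.5804 0.0155 0.2066]]
slot white [[0.5548 0.0536 0.2224]
 [0.5724 0.0497 0.2128]
 [0.5981 0.0443 0.1989]
 [0.6168 0.0402 0.1888]]
scene 36 [ 0.466 -0.044  0.884] [0.5407 0.1218 0.2157] 0.0006 angle 0.4866517704799304 yaw 174.56359441697637
deck depth z [[0.6406 0.2543 0.1023]
 [0.7624 0.1454 0.1023]
 [0.5186 0.2751 0.1007]] edges [[ 0.776   0.249   0.102 ]
 [ 0.4693  0.2807  0.102 ]
 [ 0.7355 -0.1053  0.102 ]]
[[ 8.321e-01 -1.192e-01  4.000e-04]
 [ 4.363e-01 -5.420e-02  1.025e-01]]
```

Measured: yaw ≈ −6.3°, cover angle ≈ 0.488, hinge ≈ (0.722, 0.031) and fastener ≈ 0.06 rad. With the cover shut, the press point should be at ≈ (0.485, 0.057) and the fastener axis at ≈ (0.553, 0.050). Next I rise, shut the fingers, turn the jaws along the hinge line and go above the press point.

```bash
python3 -m pendant '[[[0,0,40],0,-1],[[-5,7,0],0.175,-1],[[-5,7,0],0.175,-1],[[-5,7,0],0.175,-1],[[-5,7,0],0.175,-1],[[-4,7,0],0.175,-1],[[-4,7,0],0.175,-1],[[-4,7,0],0.175,-1],[[-4,5,0],0.175,-1],[[0,0,0],0,-1]]' 20; python3 -c "
from h import *
snap('wrist','w1')"
```

```text
time_s: 1.4
position: [0.5115, 0.0558, 0.2694]
tool_rot: [[-0.992, 0.127, -0.004], [0.127, 0.992, -0.005], [0.004, -0.005, -1.0]]
ft_force: [0.5, -0.5, 0.0]
grip_width: -0.0002
```

View pics/w1.png

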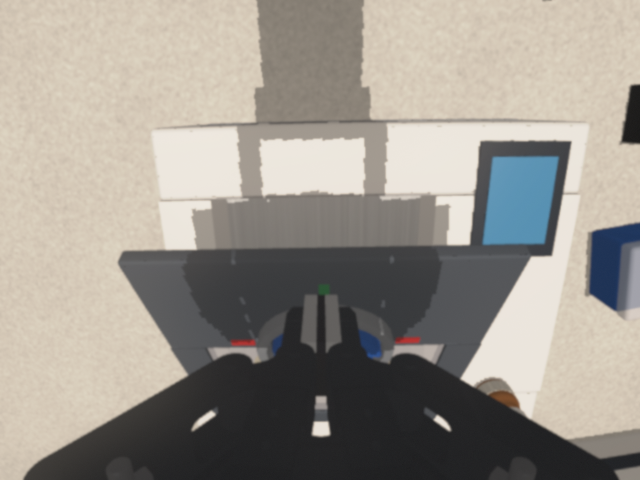

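The fingers are aligned: tips centred on the cover's centre line (green mark at 324,289), cover front edge at row ~250. I press down along the arc, stopping short of shut.

```bash
python3 -m pendant '[[[6,-2,-20],0,-1],[[0,0,-18],0,-1],[[-6,1,-13],0,-1],[[-6,1,-13],0,-1],[[-5,0,-13],0,-1],[[-5,0,-13],0,-1],[[-3,0,-14],0,-1],[[-3,0,-14],0,-1],[[-2,0,-14],0,-1],[[-2,0,-8],0,-1]]'
```

```text
time_s: 2.7
position: [0.488, 0.0533, 0.1265]
tool_rot: [[-0.986, 0.17, 0.001], [0.17, 0.986, -0.004], [-0.002, -0.004, -1.0]]
ft_force: [1.2, 0.8, 1.1]
grip_width: -0.0
```

```bash
python3 -m pendant '[[[-2,1,-7],0,-1],[[-1,1,-6],0,-1],[[0,0,-3],0,-1],[[0,0,-2],0,-1]]'; python3 -c "
from h import *
s,im,d=snap('scene','s2'); print(s['ft_force'],s['position'])
cv2.imwrite('pics/c2.png',cv2.resize(im[180:390,210:430,::-1],None,fx=2.8,fy=2.8,interpolation=cv2.INTER_CUBIC))"
```

```text
time_s: 3.2
position: [0.4855, 0.0549, 0.1123]
tool_rot: [[-0.985, 0.173, 0.005], [0.173, 0.985, -0.006], [-0.006, -0.005, -1.0]]
ft_force: [-8.4, -1.3, 26.6]
grip_width: -0.0001
[-8.44011766 -1.26954469 26.60013389] [0.48545369 0.05493936 0.11230552]
```

View pics/c2.png

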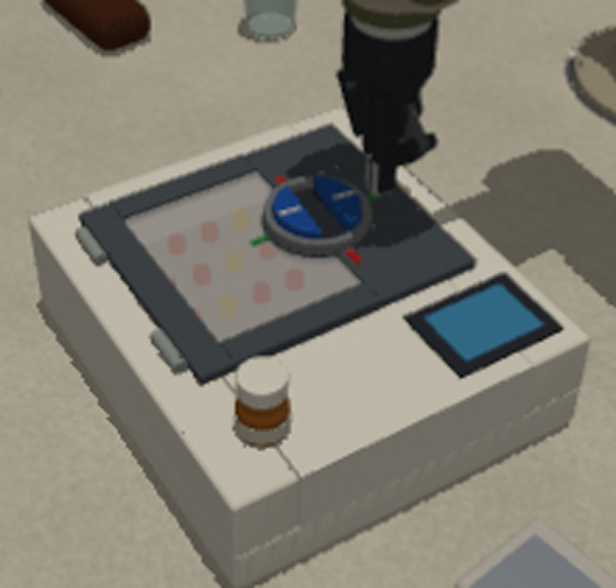

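The cover lies flat (tip at z 0.1123, 26 N against the stop). Lift straight up and go behind the fastener for a near view.

```bash
python3 -m pendant '[[[0,0,30],0,-1],[[0,0,50],0,-1],[[40,-3,40],0,-1],[[40,-3,0],0,-1],[[40,-3,0],0,-1],[[0,0,0],0,-0.2],[[0,0,0],0,-0.2]]'; python3 -c "
from h import *
snap('wrist','w3')"
```

```text
time_s: 4.12
position: [0.6062, 0.0467, 0.2362]
tool_rot: [[-0.985, 0.175, 0.003], [0.175, 0.985, -0.005], [-0.003, -0.005, -1.0]]
ft_force: [-0.1, 0.1, -0.7]
grip_width: 0.0337
```

View pics/w3.png

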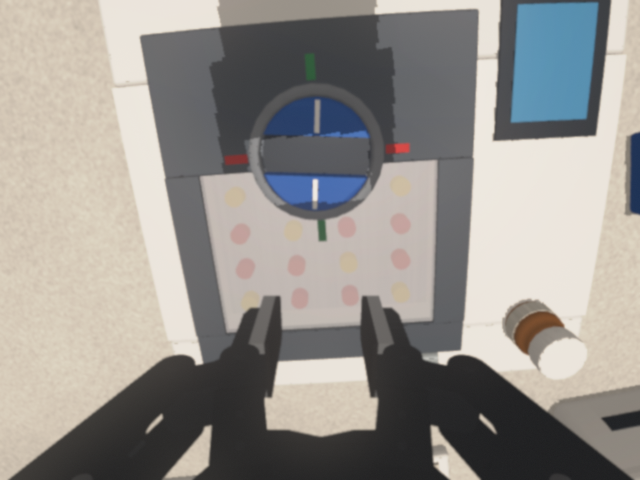

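The cover is shut. The fastener head is centred at about (316,152). The slot runs horizontally in the image (upper edge row ~137, lower edge ~175), with red marks at (236,160) and (399,149).

Run:
```python
from fit import *
r=world('wrist','w3',[(236,160),(399,149),(310,67),(322,230)],0.1125); print(r.round(4),'red mid',r[:2].mean(0),'green mid',r[2:].mean(0))
for i in(0,2): d=r[i+1]-r[i]; print(np.degrees(np.arctan2(d[1],d[0])))
w=world('wrist','w3',[(318,100),(317,132),(315,180),(315,208)],0.1295); print(w.round(4)); d=w[3]-w[0]; print('perp deg',np.degrees(np.arctan2(d[1],d[0])))
e=world('wrist','w3',[(275,138),(360,138),(275,174.5),(360,176)],0.1295);print(e.round(4),e.mean(0)); 
for i in(0,2): d=e[i+1]-e[i]; print(np.degrees(np.arctan2(d[1],d[0])))
print('cover z',world('wrist','w3',[(430,80),(440,20),(180,80),(450,280),(190,250)])[:,2])
```

```text
[[ 0.5467 -0.0049  0.1125]
 [ 0.5592  0.1081  0.1125]
 [ 0.4966  0.0571  0.1125]
 [ 0.6078  0.0453  0.1125]] red mid [0.55292527 0.05156055 0.1125    ] green mid [0.55219779 0.05121678 0.1125    ]
83.66803937749195
-6.0902107924221225
[[0.5183 0.0587 0.1295]
 [0.5373 0.0546 0.1295]
 [0.5675 0.0478 0.1295]
 [0.5862 0.0443 0.1295]]
perp deg -11.962489832257361
[[0.5362 0.0274 0.1295]
 [0.5458 0.0811 0.1295]
 [0.5592 0.0224 0.1295]
 [0.57   0.0776 0.1295]] [0.55279487 0.05212502 0.1295    ]
79.84137962451044
78.86109944991881
cover z [0.11211391 0.11332689 0.1127925  0.112982   0.11318122]
```

```bash
python3 -m pendant '[[[-27,2,0],0,-0.4],[[-26,2,-20],0,-0.4],[[0,1,-40],0,-0.4],[[0,0,-12],0,-0.4],[[0,0,0],0,-0.4]]'
```

```text
time_s: 4.8
position: [0.5483, 0.0525, 0.1649]
tool_rot: [[-0.985, 0.175, 0.005], [0.175, 0.985, -0.005], [-0.006, -0.004, -1.0]]
ft_force: [-0.2, -0.9, 0.6]
grip_width: 0.0257
```

```bash
python3 -m pendant '[[[4,-1,0],0,-0.4],[[0,0,-15],0,-0.4],[[0,0,-10],0,-0.4],[[0,0,0],0,-0.4]]'
```

```text
time_s: 5.3
position: [0.5539, 0.0512, 0.1404]
tool_rot: [[-0.985, 0.175, 0.009], [0.175, 0.985, -0.006], [-0.01, -0.004, -1.0]]
ft_force: [0.2, -1.0, -0.1]
grip_width: 0.0255
```

```bash
python3 -m pendant '[[[-1,0,-8],0,-0.4],[[0,0,-7],0,-0.4],[[0,0,-5],0,-0.4],[[0,0,0],0,-0.4]]'; python3 -c "
from h import *
s,im,d=snap('scene','s4'); print(s['ft_force'],s['position'])
cv2.imwrite('pics/c4.png',cv2.resize(im[180:300,260:400,::-1],None,fx=4,fy=4,interpolation=cv2.INTER_CUBIC))"
```

```text
time_s: 5.8
position: [0.5528, 0.0512, 0.119]
tool_rot: [[-0.985, 0.175, 0.009], [0.175, 0.985, -0.006], [-0.01, -0.004, -1.0]]
ft_force: [0.5, 0.1, -0.1]
grip_width: 0.0258
[ 0.45700617  0.05412779 -0.12639711] [0.55283985 0.05123259 0.11900409]
```

View pics/c4.png

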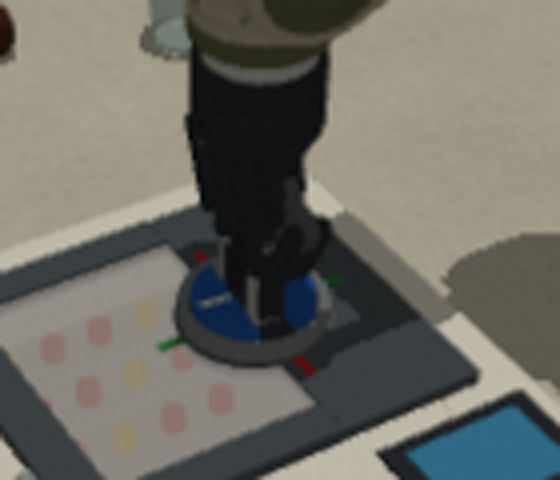

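The fingers are in the slot and contact-free. Turn clockwise (negative about z).

```bash
python3 -m pendant '[[[0,0,0],-0.15,-0.4],[[0,0,0],-0.15,-0.4],[[0,0,0],-0.15,-0.4],[[0,0,0],-0.15,-0.4],[[0,0,0],-0.15,-0.4]]'
```

```text
time_s: 6.48
position: [0.552, 0.0521, 0.1196]
tool_rot: [[-0.583, 0.812, 0.001], [0.812, 0.583, -0.009], [-0.008, -0.004, -1.0]]
ft_force: [-0.3, -0.2, -2.0]
grip_width: 0.0253
```

```bash
python3 -m pendant '[[[1,-1,0],-0.15,-0.4],[[0,0,0],-0.15,-0.4],[[0,0,0],-0.15,-0.4],[[0,0,0],-0.15,-0.4],[[0,0,0],-0.08,-0.4]]'; python3 -c "
from h import *
s=env.observe(); print(s['wrist_torque'],s['ft_force'],s['position'])"
```

```text
time_s: 7.1
position: [0.5519, 0.0524, 0.1196]
tool_rot: [[0.08, 0.997, -0.006], [0.997, -0.08, -0.005], [-0.005, -0.005, -1.0]]
ft_force: [-0.4, 0.3, -2.4]
grip_width: 0.0257
[ 0.0048751  -0.07205219  0.12472361] [-0.38592117  0.3105088  -2.39389754] [0.55185445 0.05243246 0.11959728]
```

```bash
python3 -m pendant '[[[0,0,0],-0.05,-0.4],[[0,0,0],-0.05,-0.4]]' | grep tool_rot; python3 -c "
from h import *
s=env.observe(); print(s['wrist_torque'],s['ft_force'],s['position'])"; python3 -m pendant '[[[0,0,0],-0.05,-0.4],[[0,0,0],-0.03,-0.4]]'; python3 -c "
from h import *
s=env.observe(); print(s['wrist_torque'],s['ft_force'],s['position'])"
```

```text
tool_rot: [[0.182, 0.983, -0.006], [0.983, -0.182, -0.004], [-0.005, -0.005, -1.0]]
[-0.02385014 -0.02324708  0.10119258] [ 0.67474363 -0.64559087 -2.38756576] [0.55184198 0.05248683 0.11959968]
time_s: 7.6
position: [0.5519, 0.0525, 0.1196]
tool_rot: [[0.262, 0.965, -0.007], [0.965, -0.262, -0.004], [-0.005, -0.005, -1.0]]
ft_force: [0.0, -0.2, -2.3]
grip_width: 0.0256
[ 0.00808922 -0.10519219  0.75698693] [ 0.02734648 -0.18004155 -2.2506481 ] [0.55185138 0.05252068 0.11956664]
```

Torque jumped from 0.10 to 0.76 N m, so the fastener is at its stop. I back off half the slack, lift straight out and look.

```bash
python3 -m pendant '[[[0,0,0],0.1,-0.4],[[0,0,0],0.05,-0.4],[[0,0,10],0,-0.4],[[0,0,20],0,-0.4],[[0,0,40],0,-0.4],[[0,-40,40],0,-0.4],[[0,-10,0],0,-0.4],[[0,0,0],0,-0.4]]'; python3 -c "
from h import *
snap('wrist','w5'); snap('side','i5')"
```

```text
time_s: 8.6
position: [0.5519, 0.0018, 0.2369]
tool_rot: [[0.117, 0.993, -0.002], [0.993, -0.117, -0.005], [-0.006, -0.001, -1.0]]
ft_force: [-0.6, 1.0, 0.0]
grip_width: 0.0259
```

View pics/w5.png

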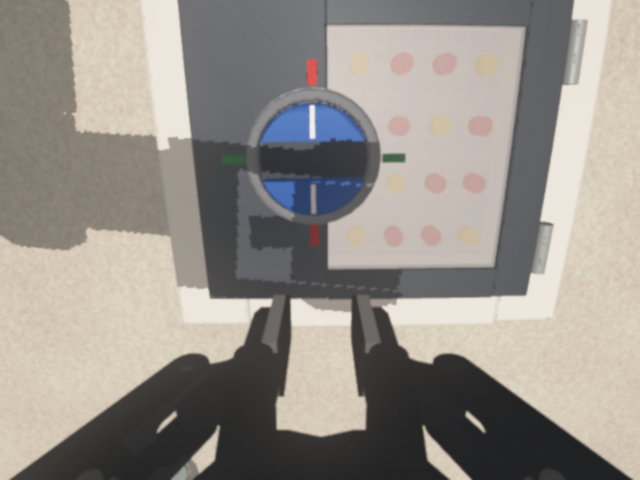

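The slot lies front to back in line with both green marks (233,159) and (394,158), the white ticks match the red marks, and the tool is clear. A quick numeric check comes before handing in.

Run:
```python
from fit import *
g=world('wrist','w5',[(233,159),(394,158)],0.1125); w=world('wrist','w5',[(312,107),(312,137),(313.5,187),(314,212)],0.1295); 
a=lambda d:np.degrees(np.arctan2(d[1],d[0]))
print('green',a(g[1]-g[0]),'slot perp',a(w[0]-w[3])-90)
uv=[(u,v) for u in range(200,235,5) for v in range(20,130,5)]+[(u,v) for u in range(505,520,5) for v in range(50,250,5)]
n,c,s=planefit(world('wrist','w5',uv)); print('cover tilt',np.arccos(n[2]),c,s)
i=env.observe(); print(i['time_s'],i['ft_force'])
```

```text
green -6.470606106020537 slot perp -6.0512394969854455
cover tilt 0.027397069946888973 [0.58046093 0.08239665 0.11201037] 0.0007206635738333417
8.7 [-0.53616193  0.13938859  0.24567179]
```

The right-hand strip I sampled includes the clear window, so I repeat the tilt check on frame pixels only.

Run:
```python
from fit import *
P=lambda U,V:world('wrist','w5',[(u,v) for u in range(*U,3) for v in range(*V,3)])
A=[P((200,235),(20,130)),P((220,320),(276,290)),P((340,480),(276,290)),P((505,520),(220,280)),P((535,555),(10,60)),P((340,520),(5,18))]
for p in A: print(np.median(p,0).round(4),np.std(p[:,2]).round(4))
n,c,s=planefit(np.vstack(A)); print(n.round(4),np.arccos(n[2]),s)
D=P((580,590),(90,200)); print('deck',np.median(D,0)); D=P((150,165),(10,100)); print('deck front',np.median(D,0))
```

```text
[0.4958 0.1135 0.1127] 0.0003
[ 0.5066 -0.0391  0.1128] 0.0003
[ 0.6145 -0.0521  0.1128] 0.0003
[ 0.6938 -0.0336  0.1129] 0.0003
[0.7115 0.1143 0.1128] 0.0003
[0.6362 0.1348 0.1128] 0.0003
[-1.e-04  5.e-04  1.e+00] 0.0005440713448165128 0.00030011640459984734
deck [0.75218033 0.03727627 0.10206884]
deck front [0.45449729 0.13328015 0.10225059]
```

The cover is flat, with its face at 112.8 mm all round. Handing in.

```bash
python3 -c "
from rig import ticket
print(ticket.close_job())"
```

```text
the job is handed in; nothing more can be done
None
```

The cover is pressed shut and locked, and the job was handed in at about 8.7 s on the robot's clock.

- **Pressing:** I pressed the cover down with the shut fingertips until they stopped at z = 112.3 mm with 27 N of force.
- **Turning:** I set both fingertips, slightly open, in the slot and turned clockwise. At the stop the torque jumped from 0.10 to 0.76 N m. I then backed off within the slack and lifted straight out.
- **Fastener check:** the slot points at the green marks, to within about 0.4° of the line between them.
- **Cover check:** the face is level at 112.7–112.9 mm at all six places I sampled on the frame, a tilt below 0.001 rad. An earlier fit gave 0.027 rad because it had taken in pixels of the clear window, so I redid it without them.
- **Finish:** the arm ended more than 100 mm above the cover, with the wrist force reading about zero. The moves went nowhere near the jar or the other objects. I took a last side picture but did not view it, so I did not check the positions of the objects on the table after the last move.

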